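# Turn the bamboo caddy until the square cup faces front

### The arm

A 6-joint arm with a two-finger parallel gripper is mounted at the origin on the work surface. World frame = base frame: x ahead of the robot, y to its left, z up, the work surface at z = 0. Lengths are in m, angles in degrees, forces in N, time in s.
With the tool pointing down it reaches from about 0.35 to 0.8 m from the base axis. Payload 7.3 kg.
Tool frame: the origin (TCP) lies midway between the tips of the shut fingers; the grasp point (between the pads) lies 19 mm behind it (arm.grip_point_offset is the distance from the TCP to the grasp point, in m); z points along the fingers, y is the line along which they close (so a half turn about z gives the same grasp; the last joint's range is limited). The gripper opens to 85 mm and grips with 20 to 120 N. Pads are 22 mm wide; open, the fingers measure 114 mm over their backs; the gripper's body (76 mm by 85 mm) begins 54 mm behind the grasp point. The pads swing forward as they close: fully open they stand 13 mm farther back than shut.
Start: joints at [-82.048, 19.595, 87.324, -0, 73.075, -8.365], TCP at [0.148, -0.504, 0.231] pointing down, gripper open.
Joint ranges: [-145.02, 145.02], [-44.19, 115.74], [2.07, 154.8], [-57.11, 237.11], [16.16, 152.29], [-177.93, 177.93]. Speed limits (degrees/s): [147.25, 147.25, 180, 180, 180, 180].

### API

Orientations are given as [roll, pitch, yaw] about the fixed x, y, z axes, in that order (R = Rz(yaw) Ry(pitch) Rx(roll)).
In Python, from rig import arm gives the robot as it stands.
- The arm moves only by the tool arm_command, never from a script. Its argument "commands" is a list of rows, each a list of 3 entries, a list of its own where there are three numbers: the closure, from -1 (fully open) to 1 (shut), so that 0 is half open, then the shift along the tool's x, y, z in cm, then the turn about the tool's z in rad. A call has 1 to 20 rows; each row is the pose to reach, as a shift and turn from the pose commanded when the call began, along the tool's axes at that moment; what a row does not reach only later rows make up. A row lasts 1/8 s, in which the tool goes at most 62.5 mm and 10.7 degrees, less where a joint would pass 70% of its speed; a pose out of reach is approached as far as the arm can. A call with a gripper value outside its range is refused whole. The fingers move at their own pace and stop on an object; "squeeze" is the grip in N (left out, the last holds). Time passes only in rows, so rows that repeat a pose let the fingers close. It gives the time, the measured TCP pose, the force, the opening and the grip force at its end, in the units of the state.
- arm.get_obs(): the state, without advancing time (a new reading comes with each control period).
- arm.read_camera(name): name is "side" or "top"; returns a dict with "frame" (420x560x3 uint8, blue, green, red), "intrinsics" (3x3 intrinsics, pixels), "D" ([k1, k2, p1, p2, k3] as OpenCV has them; the pictures are not rectified), "R" (3x3) and "t" (3): a world point X has camera coordinates R X + t. Camera axes: x right, y down, z forward; pixel columns grow to the right and rows downward; lengths in m; the calibration is good to about 2 mm. A picture is of the moment at which its call begins. There is no depth.
- arm.hand_in(): hands the job in; it is judged then, once.
Trained networks look in a picture, given as the dict that the camera call returned (one of the last four; its "shot" number tells which), for a name from the list of things; names that differ only in an ending like _2 or _b are one class to them, and where a whole thing is asked for, a point or a joint stands for the part that bears it (a point fixed in the world has none). Each returns a list of dicts, best first, with "score" (0 to 1); they miss things now and then, are a little off and sometimes report something else, mostly with a low value. They report only what shows in the picture. A call takes as long as a camera call. They do not tell look-alikes from the thing itself.
- arm.look_for(picture, thing): "at" ([x, y, z] in m, in the coordinates of the camera as it stood for that picture, good to about 4 mm: the middle of the surface that is visible of it).
The state is a dict: "t": time; "joints": joint angles; "joint_vel": joint speeds; "joint_efforts": joint torques, N m; "tcp_pos": TCP position; "eef_rot": TCP orientation; "ft_force": force on the tool from outside, world axes, zero at the start; "wrist_torque": the same for the moment, N m; "grip_width": finger opening in m; "grasp_force": force on a finger pad.
Only numpy, scipy, OpenCV 4.12 (cv2) and the standard library are available. Lean on these libraries where they do the work, as an engineer would, in place of code of your own. Each camera call takes 0.05 s, during which the arm holds its last target. There are 200 camera calls.

### The job

Turn the bamboo caddy by pushing its rim round with the fingertips, for instance against the posts that stand on it, until the one square cup faces front, centred in line with the steel pointer tongue that sticks out under the caddy on the robot's side; then take the hand away. Do not touch, lift or upset any of the cups, and leave everything else on the island where it is.

Things in the scene. Friction and masses are not known exactly. Their poses are not given: they have to be found in the camera images.
- caddy: round bamboo turntable, 290 mm across, 14 mm thick, upper face 26 mm above the island top; turns endlessly either way about its vertical axis with light friction (about 1 N at the rim moves it; it stops almost at once when not pushed). Origin on the axis at its underside, 12 mm above the island top, z up; its own -x points to the square cup's bay. Five posts on the rim, five bays between them
- hub (a point): centre of the top of the caddy's 44 mm wide hub, on the axis, 66 mm above the island top. Each bay holds one cup, its axis about 85 mm from this axis; fingertips fit at the rim beside a post
- post0 (a point): centre of the top of a rim post of the caddy: upright wooden dowel, 14 mm across, 136 mm from the axis, from the upper face to 96 mm above the island top, 36 degrees anticlockwise (from above) from the square cup's bay; a 6 mm thick divider, its top 62 mm above the island top, runs from it to the hub
- post1 (a point): centre of the top of a rim post of the caddy: upright wooden dowel, 14 mm across, 136 mm from the axis, from the upper face to 96 mm above the island top, 108 degrees anticlockwise (from above) from the square cup's bay; a 6 mm thick divider, its top 62 mm above the island top, runs from it to the hub
- post2 (a point): centre of the top of a rim post of the caddy: upright wooden dowel, 14 mm across, 136 mm from the axis, from the upper face to 96 mm above the island top, 180 degrees anticlockwise (from above) from the square cup's bay; a 6 mm thick divider, its top 62 mm above the island top, runs from it to the hub
- post3 (a point): centre of the top of a rim post of the caddy: upright wooden dowel, 14 mm across, 136 mm from the axis, from the upper face to 96 mm above the island top, 252 degrees anticlockwise (from above) from the square cup's bay; a 6 mm thick divider, its top 62 mm above the island top, runs from it to the hub
- post4 (a point): centre of the top of a rim post of the caddy: upright wooden dowel, 14 mm across, 136 mm from the axis, from the upper face to 96 mm above the island top, 324 degrees anticlockwise (from above) from the square cup's bay; a 6 mm thick divider, its top 62 mm above the island top, runs from it to the hub
- bay (a point): point on the caddy's upper face at the middle of the square cup's bay, 85 mm from the axis along the caddy's own -x; turns with the caddy
- foot: fixed steel foot under the caddy, a disc 200 mm across and 8 mm thick, centred on the caddy's axis; origin on the axis at the island top. A flat steel pointer tongue, 24 mm wide and 8 mm thick with a round end, runs out along its own -x axis to 207 mm from the axis, so it shows 62 mm beyond the turntable's rim on the robot's side, and marks the front
- square_cup: the only square cup: smoky clear acrylic, 50 x 50 mm, 48 mm tall (top 74 mm above the island top), open at the top, loose on the caddy; origin at the centre of its underside, z up
- round_cup1: round tumbler of smoky clear acrylic, 54 mm across the rim, 48 mm tall (top 74 mm above the island top), loose on the caddy in a bay of its own; origin at the centre of its underside
- round_cup2: round tumbler of smoky clear acrylic, 54 mm across the rim, 48 mm tall (top 74 mm above the island top), loose on the caddy in a bay of its own; origin at the centre of its underside
- round_cup3: round tumbler of smoky clear acrylic, 54 mm across the rim, 48 mm tall (top 74 mm above the island top), loose on the caddy in a bay of its own; origin at the centre of its underside
- round_cup4: round tumbler of smoky clear acrylic, 54 mm across the rim, 48 mm tall (top 74 mm above the island top), loose on the caddy in a bay of its own; origin at the centre of its underside
- canister: stainless canister, 104 mm across, 164 mm tall including its lid with a bar knob, loose; origin at the centre of its underside
- plate: small white melamine plate, 150 mm across, 16 mm high, loose; origin at the centre of its underside
- egg_cup: blue ceramic egg cup, 50 mm across, 58 mm tall, loose; origin at the centre of its underside
- mug: white ceramic mug, 80 mm across, 90 mm tall, handle at its own +y, loose; origin at the centre of its underside
- jar: glass jar with a wooden cap, 70 mm across, 100 mm tall, loose, to the left of the caddy; origin at the centre of its underside
- spoon: steel spoon with a wooden handle, lying flat on the right of the island near the plate, loose
Mind the look-alikes: they are no part of the job. What is shaped like the round_cup4 but green is not meant. What is shaped like the round_cup2 but red is not meant.

How it is judged (in metres and radians):
On the way:
1. the fingers push the caddy (contact force between the fingers and caddy above 0.2 N), for 0.04 s.
At the end, for the whole second after the job is handed in: The middle of the square cup's bay lies within 11 mm to either side of the pointer's centre line, on the pointer's side; the caddy is at rest (below 0.06 rad/s); the square cup stands within 20 mm of the middle of its bay, and all five cups stand upright on the caddy (y of bay in the frame of foot between -0.011 and 0.011 m and x of bay in the frame of foot below -0.06 m and angular speed of caddy below 0.06 rad/s and horizontal distance between square_cup and bay below 0.02 m and angle between each of square_cup, round_cup1, round_cup2, round_cup3, round_cup4's own z axis and vertical below 0.15 rad and horizontal distance between each of round_cup1, round_cup2, round_cup3, round_cup4 and caddy below 0.115 m and height (world z) of each of square_cup, round_cup1, round_cup2, round_cup3, round_cup4 below 0.036 m); the robot touches nothing.
It fails at once if the robot touches a cup (more than 0.6 N) (contact force between any of the fingers, the arm and square_cup above 0.6 N or contact force between any of the fingers, the arm and round_cup1 above 0.6 N or contact force between any of the fingers, the arm and round_cup2 above 0.6 N or contact force between any of the fingers, the arm and round_cup3 above 0.6 N or contact force between any of the fingers, the arm and round_cup4 above 0.6 N).
It fails at once if a cup is lifted off the caddy or tipped (height (world z) of any of square_cup, round_cup1, round_cup2, round_cup3, round_cup4 above 0.045 m or angle between any of square_cup, round_cup1, round_cup2, round_cup3, round_cup4's own z axis and vertical above 0.4 rad).
It fails at once if something else on the island is moved by more than 25 mm (distance of any of canister, plate, egg_cup, mug, jar, spoon from where it was at the start of the episode above 0.025 m).
It also fails if it takes over 64 s, if anything falls off the work surface, if the arm or the gripper's body presses on something with over 40 N, if the wrist force passes 120 N, or if a joint passes its speed limit or range.

## Working session

There is one attempt and no reset: what is moved stays moved. The work goes in short steps, Python scripts to look and compute and a tool call to move; the robot and the scene stay as the last step left them, time stands still between calls to the robot, and variables do not carry over. Pictures are saved under pics/ and viewed, at most 10 in all, crops included, and the job is handed in when it is done.

Besides the shell and the picture viewer there is one more tool, called after "Emit:" as name(argument=value, ...), one argument or row to a line, values as JSON. arm_command: Moves the arm, as the interface text tells. Its arguments: {"type":"object","properties":{"commands":{"type":"array","items":{"type":"array"}},"squeeze":{"type":"number"}},"required":["commands"]}

```bash
mkdir -p pics
cat > h.py <<'E'
from rig import arm
import numpy as np, cv2
def world(p,a): return np.array(p["R"]).T@(np.array(a)-np.array(p["t"]))
def proj(p,X):
    r,_=cv2.Rodrigues(np.array(p["R"]));return cv2.projectPoints(np.array(X,float).reshape(-1,1,3),r,np.array(p["t"]),np.array(p["intrinsics"]),np.array(p["D"]))[0].reshape(-1,2)
def onplane(p,uv,z):
    n=cv2.undistortPoints(np.array(uv,float).reshape(-1,1,2),np.array(p["intrinsics"]),np.array(p["D"])).reshape(-1,2)
    R=np.array(p["R"]);c=-R.T@np.array(p["t"]);d=np.c_[n,np.ones(len(n))]@R
    return c+d*((z-c[2])/d[:,2])[:,None]
E
python3 - <<'E'
from h import *
for c in ["top","side"]:
    p=arm.read_camera(c);cv2.imwrite(f"pics/{c}1.png",p["frame"])
    print(c,-np.array(p["R"]).T@np.array(p["t"]))
    for n in ["caddy","hub","post0","square_cup","round_cup1","bay","foot","canister","plate","egg_cup","mug","jar","spoon"]:
        for r in arm.look_for(p,n)[:6]:
            w=world(p,r["at"]);print(n,round(r["score"],2),w.round(3),proj(p,w).round()[0])
E
```

```text
top [ 0.43276791 -0.07982468  1.35902352]
caddy 0.59 [0.571 0.057 0.028] [238. 223.]
hub 0.97 [0.571 0.053 0.024] [239. 223.]
post0 0.68 [0.573 0.053 0.028] [239. 222.]
square_cup 0.84 [0.58  0.148 0.039] [206. 220.]
square_cup 0.52 [ 0.437 -0.565  0.011] [452. 267.]
round_cup1 0.86 [ 0.529 -0.01   0.044] [261. 237.]
round_cup1 0.81 [ 0.569 -0.248  0.018] [342. 223.]
round_cup1 0.67 [ 0.634 -0.005  0.043] [259. 201.]
round_cup1 0.6 [0.495 0.093 0.041] [225. 249.]
round_cup1 0.58 [0.857 0.042 0.028] [243. 128.]
round_cup1 0.31 [0.579 0.147 0.039] [206. 220.]
bay 0.55 [0.575 0.055 0.022] [239. 222.]
bay 0.44 [ 0.53  -0.01   0.042] [261. 237.]
bay 0.24 [0.456 0.348 0.103] [129. 264.]
foot 0.44 [0.41  0.12  0.009] [217. 279.]
canister 0.74 [ 0.561 -0.401  0.134] [404. 220.]
canister 0.5 [0.342 0.283 0.046] [157. 304.]
plate 0.83 [ 0.325 -0.373  0.007] [387. 306.]
plate 0.48 [ 0.633 -0.004  0.045] [258. 201.]
egg_cup 0.86 [0.344 0.284 0.043] [157. 303.]
mug 0.95 [0.616 0.393 0.041] [121. 209.]
jar 0.97 [0.456 0.35  0.097] [128. 264.]
spoon 0.8 [ 0.437 -0.565  0.01 ] [452. 266.]
side [0.47
[... 468 characters left out ...]
0.059] [292. 230.]
round_cup1 0.7 [0.851 0.037 0.029] [198. 241.]
round_cup1 0.64 [0.658 0.078 0.062] [250. 250.]
round_cup1 0.63 [0.493 0.076 0.058] [299. 254.]
round_cup1 0.61 [ 0.563 -0.247  0.033] [286. 186.]
bay 0.88 [0.574 0.08  0.026] [275. 258.]
foot 0.56 [0.408 0.124 0.008] [323. 275.]
canister 0.9 [ 0.563 -0.378  0.118] [289. 146.]
plate 0.84 [ 0.317 -0.372  0.01 ] [349. 171.]
egg_cup 0.75 [0.409 0.122 0.008] [322. 274.]
egg_cup 0.72 [0.34  0.288 0.045] [343. 315.]
egg_cup 0.49 [0.577 0.08  0.025] [274. 258.]
egg_cup 0.21 [ 0.563 -0.376  0.117] [289. 147.]
mug 0.56 [0.617 0.375 0.045] [252. 334.]
jar 0.72 [0.452 0.381 0.092] [307. 334.]
spoon 0.77 [ 0.407 -0.562  0.008] [328. 138.]
```

View pics/top1.png

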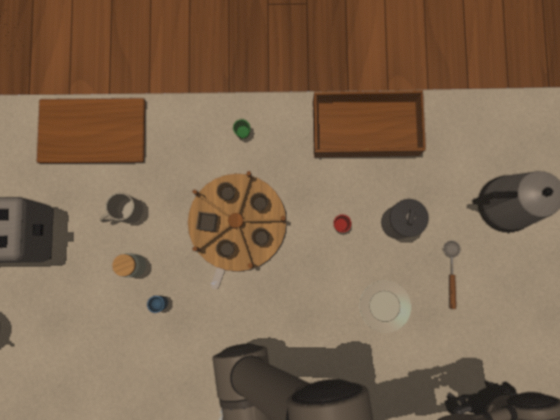

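View pics/side1.png

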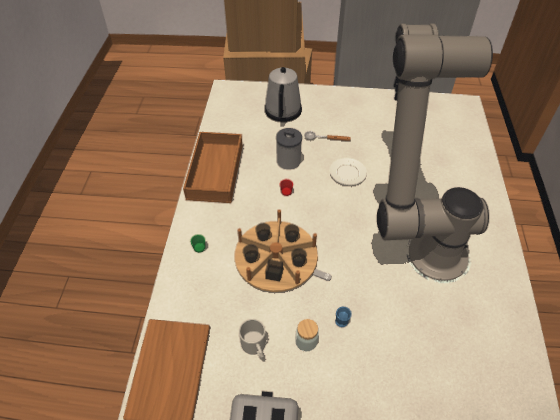

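The top view shows five dark cups: four round at (228,192), (260,204), (262,238), (227,249) and one with a square outline at (207,222). That last one is the candidate for the square cup. The red cup (342,224) and green cup (243,130) are look-alikes off the caddy. The tongue is at (218,279). I'll confirm with an enlarged crop.

Run:
```python
from h import *
p=arm.read_camera("top");f=p["frame"][160:300,170:310];a=cv2.resize(f,(590,590),interpolation=cv2.INTER_CUBIC)
cv2.imwrite("pics/crop1.png",a)
# rim fit: bamboo colour
h=cv2.cvtColor(p["frame"],cv2.COLOR_BGR2HSV)
m=((h[...,1]>110)&(h[...,0]<25)).astype(np.uint8);m[:160]=0;m[290:]=0;m[:,:170]=0;m[:,310:]=0
m[:]=cv2.morphologyEx(m,cv2.MORPH_OPEN,np.ones((3,3)))
c=max(cv2.findContours(m,0,1)[0],key=cv2.contourArea)[:,0]
w=onplane(p,c,0.026)[:,:2]
from scipy.optimize import least_squares
s=least_squares(lambda q:np.hypot(*(w-q[:2]).T)-q[2],[.573,.06,.145],loss="soft_l1",f_scale=.002);print("rim",s.x)
cx=s.x[:2]
for n,a_,z in [("sq",(207,222),.074),("tong",(218,279),.008)]:
    d=onplane(p,a_,z)[0,:2]-cx;print(n,d,np.hypot(*d),np.degrees(np.arctan2(d[1],d[0])))
for u in [(197,192),(249,175),(287,222),(256,267),(197,249)]:
    d=onplane(p,u,.096)[0,:2]-cx;print(u,np.hypot(*d),np.degrees(np.arctan2(d[1],d[0])))
```

```text
rim [0.57650526 0.06101778 0.14187977]
sq [-0.00570382  0.07839293] 0.0786001597358178 94.16146923710497
tong [-0.16677287  0.05652549] 0.17609179995676374 161.2765798790693
(197, 192) 0.12839173381526695 53.34723373786795
(249, 175) 0.13010569455318854 -19.095952977442884
(287, 222) 0.1477240275393853 -94.33645707129111
(256, 267) 0.147104026962581 -155.72634269351906
(197, 249) 0.13101423103142312 129.0313930386662
```

View pics/crop1.png

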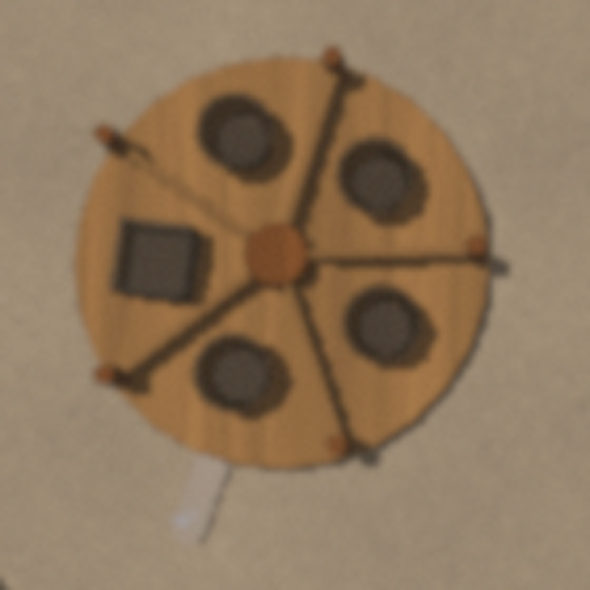

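The crop confirms the square outline at crop (160,262), full picture (208,222). All the other cups are round. The tongue runs from crop (213,460) to (190,535), so the caddy must turn about +67° anticlockwise.

Run:
```python
from h import *
from scipy.optimize import least_squares
p=arm.read_camera("top")
k=140/590
C=lambda L:np.array(L)*k+[170,160]
posts=C([(105,374),(337,443),(478,245),(332,57),(105,133)]) # post0..4
hub=C([(275,254)])
def f(q):
    a=q[2]+np.radians([36,108,180,252,324]);X=np.c_[q[0]+.136*np.cos(a),q[1]+.136*np.sin(a),np.full(5,.093)]
    return (proj(p,np.vstack([X,[q[0],q[1],.066]]))-np.vstack([posts,hub])).ravel()
s=least_squares(f,[.575,.06,1.64]);print(s.x,np.degrees(s.x[2]),s.fun.round(1))
cx=s.x[:2]
t=onplane(p,C([(213,460),(201,500),(188,540)]),.008)[:,:2]-cx
print(t,np.degrees(np.arctan2(t[:,1],t[:,0])))
h=cv2.cvtColor(p["frame"],cv2.COLOR_BGR2HSV)[268:292,205:232]
m=((h[...,1]<45)&(h[...,2]>130));print(m.sum())
v,u=np.nonzero(m);w=onplane(p,np.c_[u+205,v+268],.008)[:,:2]-cx
print(np.degrees(np.arctan2(*w.mean(0)[::-1])),np.hypot(*w.T).min(),np.hypot(*w.T).max())
print(arm.get_obs()["eef_rot"],arm.get_obs()["tcp_pos"],arm.get_obs()["grip_width"])
```

```text
[0.57570605 0.060027   1.57817952] 90.42302580866561 [-0.1 -0.   0.1  0.4 -0.2 -0.   0.1 -0.4 -0.1  0.1  0.2 -0.1]
[[-0.13745383  0.05015305]
 [-0.16492893  0.05841211]
 [-0.19225842  0.06732032]] [159.95439216 160.49761916 160.70202436]
29
158.56737622864287 0.18028804646983537 0.19680325511012217
[1.79996199e+02 5.09821744e-04 1.63187817e+01] [ 0.14753946 -0.50386115  0.23131057] 0.0854653779255511
```

```bash
cat >> h.py <<'E'
C0=np.array([.576,.060])
def rows(wps,o=None):
    "world waypoints (x,y,z,yaw deg) -> shift cm, turn rad"
    o=o or arm.get_obs();y0=o["eef_rot"][2];y=np.radians(y0);P=np.array(o["tcp_pos"])
    T=np.array([[np.cos(y),np.sin(y),0],[np.sin(y),-np.cos(y),0],[0,0,-1]])
    for w in wps:
        print((T@(np.array(w[:3])-P)*100).round(1).tolist(),round(-np.radians(w[3]-y0),3))
def arc(a,z=.055,r=.142):
    t=np.radians(a);return (C0[0]+r*np.cos(t),C0[1]+r*np.sin(t),z,a-180)
E
python3 -c "
from h import *
rows([(.35,-.25,.231,16.3),arc(183,.23),arc(183,.055)])"
```

```text
[26.6, -18.7, 0.0] 0.0
[43.1, -45.3, 0.1] 0.232
[43.1, -45.3, 17.6] 0.232
```

Emit:
arm_command(
  commands=[
    [1, [5, -3.5, 0], 0],
    [1, [10, -7, 0], 0],
    [1, [15, -10.5, 0], 0],
    [1, [20, -14, 0], 0],
    [1, [26.6, -18.7, 0], 0],
    [1, [29, -23, 0], 0.05],
    [1, [32, -28, 0], 0.1],
    [1, [35, -33, 0], 0.15],
    [1, [38, -38, 0], 0.2],
    [1, [41, -42, 0], 0.23],
    [1, [43.1, -45.3, 0.1], 0.23],
    [1, [43.1, -45.3, 0.1], 0.23],
    [1, [43.1, -45.3, 0.1], 0.23],
    [1, [43.1, -45.3, 0.1], 0.23],
    [1, [43.1, -45.3, 4], 0.23],
    [1, [43.1, -45.3, 8], 0.23],
  ],
)

```text
t: 3.5
tcp_pos: [0.4343, 0.0509, 0.1509]
eef_rot: [180.0, -0.1, 3.0]
ft_force: [-0.2, 0.2, -0.1]
grip_width: -0.0001
grasp_force: 0.0
```

Run:
```python
from h import *
o=arm.get_obs();print(o["t"],o["tcp_pos"],o["eef_rot"],o["grip_width"],o["ft_force"])
a=arc(183,.055);rows([arc(183,.12),arc(183,.08),a])
o2=dict(o);o2["tcp_pos"]=list(a[:3]);o2["eef_rot"]=[180,0,3]
print();rows([arc(183+3.5*i) for i in range(1,20)],o2)
p=arm.read_camera("side");cv2.imwrite("pics/s2.png",cv2.resize(p["frame"][190:310,200:360],(800,600)))
```

```text
3.5 [0.4342878  0.05089147 0.15088251] [ 1.79973668e+02 -1.26855646e-01  3.03031661e+00] -8.290855938179219e-05 [-0.22162199  0.17842124 -0.0631592 ]
[-0.0, -0.2, 3.1] 0.001
[-0.0, -0.2, 7.1] 0.001
[-0.0, -0.2, 9.6] 0.001

[0.0, 0.9, 0.0] -0.061
[0.1, 1.7, 0.0] -0.122
[0.2, 2.6, 0.0] -0.183
[0.4, 3.4, 0.0] -0.244
[0.7, 4.3, 0.0] -0.305
[0.9, 5.1, 0.0] -0.367
[1.3, 5.9, 0.0] -0.428
[1.7, 6.7, 0.0] -0.489
[2.1, 7.4, 0.0] -0.55
[2.6, 8.1, 0.0] -0.611
[3.1, 8.8, 0.0] -0.672
[3.6, 9.5, 0.0] -0.733
[4.2, 10.1, 0.0] -0.794
[4.9, 10.7, 0.0] -0.855
[5.6, 11.3, 0.0] -0.916
[6.3, 11.8, 0.0] -0.977
[7.0, 12.2, 0.0] -1.038
[7.8, 12.7, 0.0] -1.1
[8.5, 13.0, 0.0] -1.161
```

View pics/s2.png

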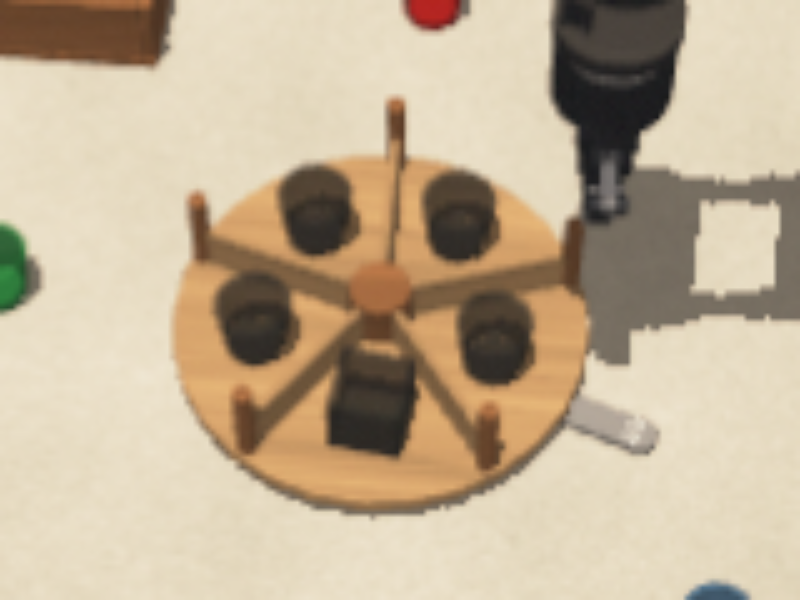

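The hand hangs above the rim on the near side of post1 (crop (572,255)), with the tongue clear at (615,425). The square cup is the box at (372,400). Next I lower the hand and sweep.

Emit:
arm_command(
  commands=[
    [1, [0, -0.2, 3.1], 0],
    [1, [0, -0.2, 6], 0],
    [1, [0, -0.2, 8.5], 0],
    [1, [0, -0.2, 9.6], 0],
    [1, [0, -0.2, 9.6], 0],
  ],
)

```text
t: 4.18
tcp_pos: [0.4338, 0.0535, 0.0554]
eef_rot: [180.0, 0.0, 3.1]
ft_force: [-0.1, 0.6, -0.6]
grip_width: -0.0002
grasp_force: 0.0
```

Emit:
arm_command(
  commands=[
    [1, [0, 0.9, 0], -0.06],
    [1, [0.1, 1.7, 0], -0.12],
    [1, [0.2, 2.6, 0], -0.18],
    [1, [0.4, 3.4, 0], -0.24],
    [1, [0.7, 4.3, 0], -0.3],
    [1, [0.9, 5.1, 0], -0.37],
    [1, [1.3, 5.9, 0], -0.43],
    [1, [1.7, 6.7, 0], -0.49],
    [1, [1.7, 6.7, 0], -0.49],
  ],
)

```text
t: 5.3
tcp_pos: [0.4555, -0.0126, 0.0565]
eef_rot: [179.9, -0.1, 31.1]
ft_force: [-0.2, 0.6, -0.0]
grip_width: 0.0003
grasp_force: 0.0
```

```bash
cat >> h.py <<'E'
def caddy(p,thing=None):
    pass
E
python3 - <<'E'
from h import *
o=arm.get_obs();print(o["t"],o["tcp_pos"],o["eef_rot"],o["ft_force"])
d=np.array(o["tcp_pos"])[:2]-C0;print(np.hypot(*d),np.degrees(np.arctan2(d[1],d[0]))%360)
o2=dict(o);o2["tcp_pos"]=list(arc(211)[:3]);o2["eef_rot"]=[180,0,31]
rows([arc(211+3.5*i) for i in range(1,15)],o2)
p=arm.read_camera("side");cv2.imwrite("pics/s3.png",cv2.resize(p["frame"][190:310,200:360],(800,600)))
E
```

```text
5.3 [ 0.45545016 -0.01263797  0.05647849] [ 1.79897588e+02 -1.03088410e-01  3.11269740e+01] [-0.19852429  0.6419619  -0.04720718]
0.14074280837557035 211.0712986212666
[0.0, 0.9, 0.0] -0.061
[0.1, 1.7, 0.0] -0.122
[0.2, 2.6, 0.0] -0.183
[0.4, 3.4, 0.0] -0.244
[0.7, 4.3, 0.0] -0.305
[0.9, 5.1, 0.0] -0.367
[1.3, 5.9, 0.0] -0.428
[1.7, 6.7, 0.0] -0.489
[2.1, 7.4, 0.0] -0.55
[2.6, 8.1, 0.0] -0.611
[3.1, 8.8, 0.0] -0.672
[3.6, 9.5, 0.0] -0.733
[4.2, 10.1, 0.0] -0.794
[4.9, 10.7, 0.0] -0.855
```

View pics/s3.png

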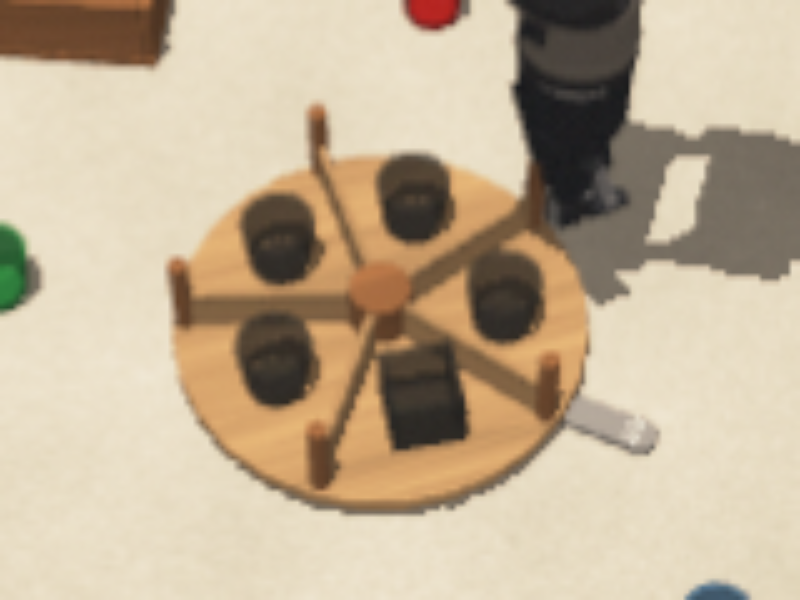

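The caddy has turned and the cups stand undisturbed: post0 at (548,385), square cup at (425,395), fingers behind post1 at (537,190). I'll push on to just short of the goal, then measure.

Emit:
arm_command(
  commands=[
    [1, [0, 0.9, 0], -0.06],
    [1, [0.1, 1.7, 0], -0.12],
    [1, [0.2, 2.6, 0], -0.18],
    [1, [0.4, 3.4, 0], -0.24],
    [1, [0.7, 4.3, 0], -0.3],
    [1, [0.9, 5.1, 0], -0.37],
    [1, [1.3, 5.9, 0], -0.43],
    [1, [1.7, 6.7, 0], -0.49],
    [1, [2.1, 7.4, 0], -0.55],
    [1, [2.6, 8.1, 0], -0.61],
    [1, [3.1, 8.8, 0], -0.67],
    [1, [3.1, 8.8, 0], -0.67],
  ],
)

```text
t: 6.85
tcp_pos: [0.527, -0.0711, 0.0557]
eef_rot: [179.9, -0.0, 69.5]
ft_force: [0.1, 0.0, -0.3]
grip_width: 0.0001
grasp_force: 0.0
```

Run:
```python
from h import *
o=arm.get_obs();d=np.array(o["tcp_pos"])[:2]-C0;print(o["t"],np.hypot(*d),np.degrees(np.arctan2(d[1],d[0]))%360,o["eef_rot"])
p=arm.read_camera("side");cv2.imwrite("pics/s4.png",cv2.resize(p["frame"][190:310,200:360],(800,600)))
q=arm.read_camera("top");cv2.imwrite("pics/t4.png",cv2.resize(q["frame"][160:300,170:310],(590,590),interpolation=cv2.INTER_CUBIC))
```

```text
6.85 0.1400136570995672 249.5015094701643 [ 1.79944772e+02 -4.30981859e-03  6.95183821e+01]
```

View pics/s4.png

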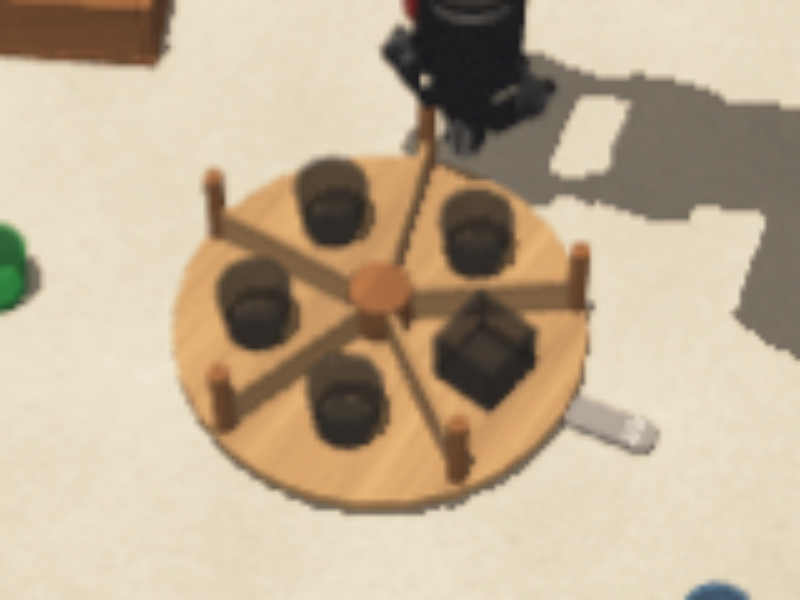

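The square cup (485,350) is a little short of the tongue line. Post0 is at (580,250), post2 (214,175), post3 (219,372) and post4 (457,424). I'll fit the angle from these.

Run:
```python
from h import *
from scipy.optimize import least_squares
p=arm.read_camera("side")
C=lambda L:(np.array(L)+.5)/5-.5+[200,190]
obs=C([(580,250),(214,175),(219,372),(457,424),(380,283)])
def f(q):
    a=q[2]+np.radians([36,180,252,324]);X=np.c_[q[0]+.136*np.cos(a),q[1]+.136*np.sin(a),np.full(4,.094)]
    return (proj(p,np.vstack([X,[q[0],q[1],.066]]))-obs).ravel()
s=least_squares(f,[.576,.06,2.6]);print(s.x,np.degrees(s.x[2]),s.fun.round(1))
t=onplane(p,C([(590,412),(645,433)]),.008)[:,:2]-s.x[:2]
print(np.hypot(*t.T),np.degrees(np.arctan2(t[:,1],t[:,0])))
o=arm.get_obs();rows([arc(a) for a in (251.5,253.5,255.5,257.5,258.5,260)],o)
```

```text
[0.57421244 0.0601648  2.66846007] 152.89150008157984 [ 0.2 -0.  -0.1 -0.  -0.2 -0.1  0.1 -0.2 -0.   0.3]
[0.1578018  0.19810857] [160.38718458 160.40349694]
[-0.2, 0.6, 0.0] -0.034
[-0.2, 1.1, 0.0] -0.069
[-0.1, 1.6, 0.0] -0.104
[-0.1, 2.1, 0.0] -0.139
[-0.0, 2.3, 0.0] -0.157
[0.0, 2.7, 0.0] -0.183
```

Emit:
arm_command(
  commands=[
    [1, [0, 0.5, 0], -0.035],
    [1, [0, 1.0, 0], -0.07],
    [1, [0.1, 1.4, 0], -0.1],
    [1, [0.1, 1.8, 0], -0.13],
    [1, [0.1, 1.8, 0], -0.13],
    [1, [0.1, 1.5, 0], -0.13],
    [1, [-0.2, 1.0, 0], -0.13],
    [1, [-0.4, 0.7, 0], -0.13],
    [1, [-0.4, 0.7, -2], -0.13],
    [1, [-0.4, 0.7, -6], -0.13],
    [1, [-0.4, 0.7, -12], -0.13],
    [1, [-3, 0, -16], -0.13],
    [1, [-8, 0, -18], -0.13],
    [1, [-12, 0, -18], -0.13],
    [1, [-16, 0, -18], -0.13],
    [1, [-16, 0, -18], -0.13],
  ],
)

```text
t: 9.0
tcp_pos: [0.4696, -0.2233, 0.2352]
eef_rot: [-180.0, 0.0, 76.8]
ft_force: [0.4, 0.8, -1.3]
grip_width: 0.0001
grasp_force: 0.0
```

Run:
```python
from h import *
p=arm.read_camera("side");cv2.imwrite("pics/s5.png",cv2.resize(p["frame"][190:310,200:360],(800,600)))
q=arm.read_camera("top");cv2.imwrite("pics/t5.png",cv2.resize(q["frame"][160:300,170:310],(590,590),interpolation=cv2.INTER_CUBIC))
```

```text
(no output)
```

View pics/s5.png

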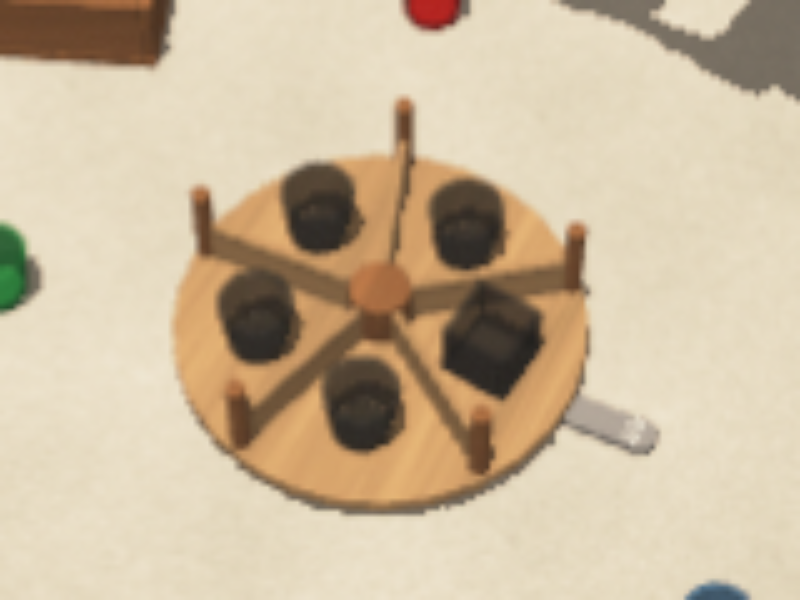

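View pics/t5.png

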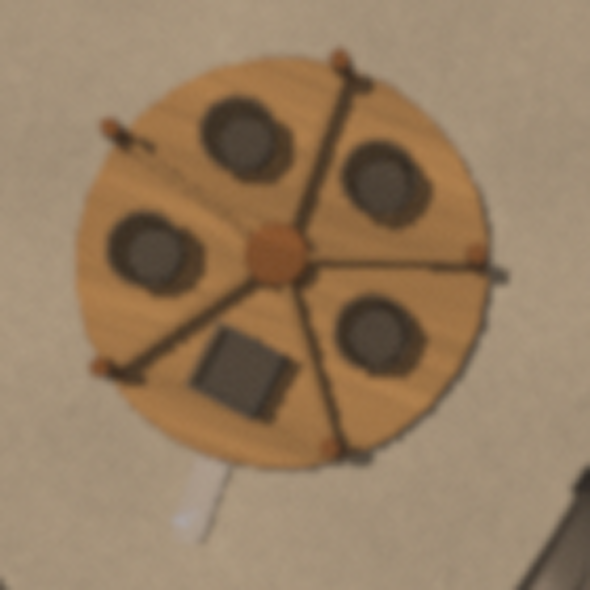

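The hand is clear and all the cups stand. In the top view the square cup (243,372) lies in line with the hub (276,254) and the tongue (200,500). I'll check the angle numerically and hand in if it is within 3°.

Run:
```python
from h import *
from scipy.optimize import least_squares
def fit(p,obs,ang):
    def f(q):
        a=q[2]+np.radians(ang);X=np.c_[q[0]+.136*np.cos(a),q[1]+.136*np.sin(a),np.full(len(a),.094)]
        return (proj(p,np.vstack([X,[q[0],q[1],.066]]))-obs).ravel()
    s=least_squares(f,[.576,.06,2.7]);print(s.x.round(4),abs(s.fun).max());return np.degrees(s.x[2])
A=[36,108,180,252,324]
a=fit(arm.read_camera("side"),(np.array([(576,231),(404,105),(201,193),(234,388),(481,412),(380,283)])+.5)/5-.5+[200,190],A)
b=fit(arm.read_camera("top"),np.array([(332,446),(478,254),(341,60),(110,127),(101,367),(276,254)])*140/590+[170,160],A)
print(a,b,"want 160.4")
if max(abs(a-160.4),abs(b-160.4))<3: print(arm.hand_in())
```

```text
[0.5744 0.0602 2.7926] 0.35029131833488236
[0.5754 0.0593 2.7958] 0.47325733714066587
160.00155430455828 160.1864372651404 want 160.4
the job is handed in; nothing more can be done
None
```

I turned the caddy until the square cup faces the pointer tongue, took the hand away and handed the job in; the cameras put its bay within about 0.5° of the tongue's line (limit about 7°), with all five cups standing, but the verdict was not shown.

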